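# Size a napkin ring on the stepped cone and put it away

## Robot

A 6-joint arm with a two-finger parallel gripper is mounted at the origin on the work surface. World frame = base frame: x ahead of the robot, y to its left, z up, the work surface at z = 0. Lengths are in m, angles in degrees, forces in N, time in s.
With the tool pointing down it reaches from about 0.375 to 0.9 m from the base axis. Payload 3.1 kg.
Tool frame: the origin (TCP) lies between the finger pads; the fingertips stand 22 mm ahead of it and the grasp point (between the pads) lies 3 mm ahead of it (bot.tip_extent is the distance from the TCP to the fingertips, in m); y points along the fingers, z is the direction in which the jaws open and shut, and the axes are right-handed (so a half turn about y gives the same grasp; the last joint's range is limited). The gripper opens to 87 mm and grips with 3 to 60 N. Pads are 19 mm wide; open, the fingers measure 117 mm over their backs; the gripper's body (75 mm by 190 mm) begins 51 mm behind the grasp point.
Start: joints at [66.95, 30.224, 82.088, -0, 67.689, -10.227], TCP at [0.139, 0.609, 0.245] pointing down, gripper open.
Joint ranges: [-176.69, 176.69], [-43.24, 126.21], [12.49, 139.97], [-82, 262], [0, 151.66], [-163.58, 163.58]. Speed limits (degrees/s): [159.86, 159.86, 180, 180, 180, 180].

## Interface

Orientations are given as a 3x3 rotation matrix whose columns are the frame's x, y, z axes.
In Python, from rig import bot, eyes, models gives the robot as it stands. The module is installed in compiled form; this text tells all that it offers.
- The arm moves only by the tool arm_command, never from a script. Its arguments are lists of equal length, an entry for each row: "translation": the shift along the tool's x, y, z each as a share of 0.08 m, from -1 to 1, a list of three; "rotation": the turn, a rotation vector about the tool's x, y, z each as a share of 60 degrees, from -1 to 1, a list of three; "grip": the closure, from -1 (fully open) to 1 (shut), so that 0 is half open. In form: {"translation": [[x, y, z], ...], "rotation": [[rx, ry, rz], ...], "grip": [grip, ...]}. A call has 1 to 5 rows; each row is the pose to reach, as a shift and turn from the pose commanded when the call began, along the tool's axes at that moment; what a row does not reach only later rows make up. A row lasts 1/10 s, in which the tool goes at most 50 mm and 8.59 degrees, less where a joint would pass 70% of its speed; a pose out of reach is approached as far as the arm can. A call with a number of a shift or a turn outside -1 to 1 is refused whole. A call with a gripper value outside its range is refused whole. The fingers move at their own pace and stop on an object; the grip force is fixed at half the most. Time passes only in rows, so rows that repeat a pose let the fingers close. It gives the time, the measured TCP pose, the force and the opening at its end, in the units of the state.
- bot.read_state(): the state, without advancing time (a new reading comes with each control period).
- eyes.capture(name): name is "scene" or "side" or "wrist"; returns a dict with "image" (420x560x3 uint8, blue, green, red), "mtx" (3x3 intrinsics, pixels), "dist_coeffs" ([k1, k2, p1, p2, k3] as OpenCV has them; the pictures are not rectified), "rvec" (rotation vector, rad) and "tvec" (3), from world to camera coordinates, as OpenCV has them; the wrist camera has in their place "hand_eye" (4x4, takes a point from camera to tool coordinates, whose origin is the TCP and whose axes are the tool frame's). Camera axes: x right, y down, z forward; pixel columns grow to the right and rows downward; lengths in m; the calibration is good to about 2 mm. A picture is of the moment at which its call begins: read the wrist's pose just before it. There is no depth.
- bot.hand_in(): hands the job in, once; it reports no verdict.
Trained networks look in the newest picture that a camera, given by its name, has taken for a name from the list of things; names that differ only in an ending like _2 or _b are one class to them, and where a whole thing is asked for, a point or a joint stands for the part that bears it (a point fixed in the world has none). Each returns a list of dicts, best first, with "conf" (0 to 1); they miss things now and then, are a little off and sometimes report something else, mostly with a low value. They report only what shows in the picture. A call takes as long as a camera call. They do not tell look-alikes from the thing itself.
- models.recognise(camera, thing): "extent" ([left, top, right, bottom] as shares, 0 to 1, of the picture: columns of its width, rows of its height, round what is visible of it).
- models.spot_point(camera, thing): "point" ([column, row] as shares, 0 to 1, of the picture: columns of its width, rows of its height: a listed point, or the origin of a listed thing).
The state is a dict: "time_s": time; "joint_positions": joint angles; "qvel": joint speeds; "tau": joint torques, N m; "position": TCP position; "tcp_rot": TCP orientation; "force": force on the tool from outside, world axes, zero at the start; "moment": the same for the moment, N m; "opening": opening from 0.0 (shut) to 1.0 (fully open).
Only numpy, scipy, OpenCV 4.12 (cv2) and the standard library are available. Lean on these libraries where they do the work, as an engineer would, in place of code of your own. Each camera call takes 0.05 s, during which the arm holds its last target. There are 200 camera calls.

## Task

Find the size of the napkin ring that lies on the round slate mat: slide it down over the stepped metal cone until it stops on a step, and press it on gently until the sprung cone gives by about 5 mm, without pushing the cone to the bottom of its travel. Then lift it off and put it, fully down, on the stand that has as many grooves as the step on which it stopped. Leave the other two rings on their square mats and everything else on the table as it is.

Things in the scene. Friction and masses are not known exactly. Their poses are not given: they have to be found in the camera images.
- ring_p: Turned pale-wood napkin ring, upright short tube, outside diameter 50 mm, height 26 mm, about 35 g. The three rings look alike from outside; their bores differ (21.5, 28.5, 35.5 mm; which has which is not told), so each stops at another step of the gauge. Origin: on its axis at its underside; z up along the axis. 
- ring_q: Turned pale-wood napkin ring, upright short tube, outside diameter 50 mm, height 26 mm, about 35 g. The three rings look alike from outside; their bores differ (21.5, 28.5, 35.5 mm; which has which is not told), so each stops at another step of the gauge. Origin: on its axis at its underside; z up along the axis. 
- ring_r: Turned pale-wood napkin ring, upright short tube, outside diameter 50 mm, height 26 mm, about 35 g. The three rings look alike from outside; their bores differ (21.5, 28.5, 35.5 mm; which has which is not told), so each stops at another step of the gauge. Origin: on its axis at its underside; z up along the axis. 
- mat_round: Round dark slate mat, 84 mm across, 6 mm thick, fixed. Origin: centre of its underside. The ring to be sized is the one that lies on it, within 10 mm of its centre.
- mat_sq1: Square dark slate mat, 80 x 80 x 6 mm, fixed. Origin: centre of its underside. A ring that must stay put lies on it.
- mat_sq2: Second square slate mat, like the first, with a ring that must stay put.
- gauge: Ring gauge, fixed to the table: round dark wooden plinth, 90 mm across, 30 mm high, with an upright aluminium stepped cone in its middle. Origin: centre of the plinth's underside.
- cone_foot (a point): Point on the cone's axis at its foot, level with the plinth's top when nothing presses (30 mm above the table); moves down with the cone. z up. Above the steps is a bare neck, 18 mm in diameter, 54 to 64 mm above this point, and the nose. Each step has a sloping shoulder, 4 mm high. A ring clears the steps that it passes by 1.75 mm all round; further off the axis it catches on a step too high up.
- step1 (a point): Where the underside of a ring of bore 21.5 mm stops: on the cone's axis, 52 mm above the foot point, half-way up the sloping shoulder of the step with one dark groove round it. That step, just below this point, has diameter 25 mm from 36 to 50 mm above the foot point; its shoulder tops out 4 mm higher. Moves with the cone.
- step2 (a point): Where the underside of a ring of bore 28.5 mm stops: on the cone's axis, 34 mm above the foot point, half-way up the sloping shoulder of the step with two dark grooves round it. That step, just below this point, has diameter 32 mm from 18 to 32 mm above the foot point; its shoulder tops out 4 mm higher. Moves with the cone.
- step3 (a point): Where the underside of a ring of bore 35.5 mm stops: on the cone's axis, 16 mm above the foot point, half-way up the sloping shoulder of the step with three dark grooves round it. That step, just below this point, has diameter 39 mm from 0 to 14 mm above the foot point; its shoulder tops out 4 mm higher. Moves with the cone.
- cone (a joint): How far the sprung cone is pressed down into its plinth, m: 0 = up, 0.014 = at the bottom. It moves straight down; the spring needs 1.5 N to start and 1.5 N for each further mm (9 N at 5 mm, 22 N at the bottom) and lifts the cone again.
- cone_tip (a point): The tip of the cone on its axis, 74 mm above the foot point, 8 mm across; the nose widens from here to the bare neck, 10 mm lower.
- seat1 (a point): Stand with one groove, fixed: round white china foot, 70 mm across and 10 mm high, with an upright post, diameter 14 mm, rising 56 mm above the foot, with one dark groove near its top. This point is on the post's axis at the top face of the foot, where the underside of a ring that is fully down rests.
- seat2 (a point): Stand with two grooves, fixed: round white china foot, 70 mm across and 10 mm high, with an upright post, diameter 14 mm, rising 44 mm above the foot, with two dark grooves near its top. This point is on the post's axis at the top face of the foot, where the underside of a ring that is fully down rests.
- seat3 (a point): Stand with three grooves, fixed: round white china foot, 70 mm across and 10 mm high, with an upright post, diameter 14 mm, rising 32 mm above the foot, with three dark grooves near its top. This point is on the post's axis at the top face of the foot, where the underside of a ring that is fully down rests.
- tumbler: Bystander: drinking glass, 68 mm across, 80 mm high, loose.
- pepper_pot: Bystander: small amber glass pot, 36 mm across, 60 mm high, loose.
- olive_bowl: Bystander: small glass bowl, 80 mm across, 40 mm high, loose.
- spoon: Bystander: steel spoon lying on the table, loose.
Mind the look-alikes: they are no part of the job. What is shaped like the ring_r but pink is not meant.

How it is judged (in metres and radians):
On the way:
1. the ring from the round mat is fully down on its step of the cone, level, and pressed on so that the cone has given by more than 3 mm (((horizontal distance between ring_p and cone_foot below 0.004 m and z of ring_p in the frame of cone_foot between 0.03 and 0.038 m and angle between ring_p's own z axis and vertical below 0.12 rad and value of joint cone above 0.003 m and contact force between ring_p and gauge above 2 N and distance of each of ring_q, ring_r from where it was at the start of the episode below 0.02 m and horizontal distance between each of ring_q, ring_r and cone_foot above 0.08 m and horizontal distance between each of ring_q, ring_r and mat_round above 0.05 m) or (horizontal distance between ring_q and cone_foot below 0.004 m and z of ring_q in the frame of cone_foot between 0.012 and 0.02 m and angle between ring_q's own z axis and vertical below 0.12 rad and value of joint cone above 0.003 m and contact force between ring_q and gauge above 2 N and distance of each of ring_p, ring_r from where it was at the start of the episode below 0.02 m and horizontal distance between each of ring_p, ring_r and cone_foot above 0.08 m and horizontal distance between each of ring_p, ring_r and mat_round above 0.05 m) or (horizontal distance between ring_r and cone_foot below 0.004 m and z of ring_r in the frame of cone_foot between 0.048 and 0.056 m and angle between ring_r's own z axis and vertical below 0.12 rad and value of joint cone above 0.003 m and contact force between ring_r and gauge above 2 N and distance of each of ring_p, ring_q from where it was at the start of the episode below 0.02 m and horizontal distance between each of ring_p, ring_q and cone_foot above 0.08 m and horizontal distance between each of ring_p, ring_q and mat_round above 0.05 m))), for 0.2 s.
At the end, for the whole second after the job is handed in: The ring that lay on the round mat stands on the stand with as many grooves as the step of the cone on which it stopped: level, its underside within 3 mm of the top of the foot, round the post, at rest; the other two rings are within 20 mm of where they were (((horizontal distance between ring_p and seat2 below 0.013 m and z of ring_p in the frame of seat2 between -0.003 and 0.003 m and angle between ring_p's own z axis and vertical below 0.1 rad and linear speed of ring_p below 0.02 m/s and distance of each of ring_q, ring_r from where it was at the start of the episode below 0.02 m and horizontal distance between each of ring_q, ring_r and cone_foot above 0.08 m and horizontal distance between each of ring_q, ring_r and mat_round above 0.05 m) or (horizontal distance between ring_q and seat3 below 0.013 m and z of ring_q in the frame of seat3 between -0.003 and 0.003 m and angle between ring_q's own z axis and vertical below 0.1 rad and linear speed of ring_q below 0.02 m/s and distance of each of ring_p, ring_r from where it was at the start of the episode below 0.02 m and horizontal distance between each of ring_p, ring_r and cone_foot above 0.08 m and horizontal distance between each of ring_p, ring_r and mat_round above 0.05 m) or (horizontal distance between ring_r and seat1 below 0.013 m and z of ring_r in the frame of seat1 between -0.003 and 0.003 m and angle between ring_r's own z axis and vertical below 0.1 rad and linear speed of ring_r below 0.02 m/s and distance of each of ring_p, ring_q from where it was at the start of the episode below 0.02 m and horizontal distance between each of ring_p, ring_q and cone_foot above 0.08 m and horizontal distance between each of ring_p, ring_q and mat_round above 0.05 m))); the robot touches nothing.
It fails at once if the cone is pressed to the bottom of its travel (more than 12.5 mm) (value of joint cone above 0.0125 m).
It fails at once if the gauge is pushed with more than 25 N (contact force between anything else and gauge above 25 N).
It fails at once if the glass, the pot, the small bowl or the spoon is moved by more than 30 mm (distance of any of tumbler, pepper_pot, olive_bowl, spoon from where it was at the start of the episode above 0.03 m).
It also fails if it takes over 54 s, if anything falls off the work surface, if the arm or the gripper's body presses on something with over 40 N, if the wrist force passes 120 N, or if a joint passes its speed limit or range.

## Working session

There is one attempt and no reset: what is moved stays moved. The work goes in short steps, Python scripts to look and compute and a tool call to move; the robot and the scene stay as the last step left them, time stands still between calls to the robot, and variables do not carry over. Pictures are saved under pics/ and viewed, about 8 in all and at most 12, crops included, and the job is handed in when it is done.

Besides the shell and the picture viewer there is one more tool, called after ">>>" as name(argument=value, ...) on one line, values as JSON. arm_command: Moves the arm, as the interface text tells. Shift numbers are shares of 0.08 m and turn numbers shares of 60 degrees, none past 1 either way. Its arguments: {"type":"object","properties":{"translation":{"type":"array"},"rotation":{"type":"array"},"grip":{"type":"array"}},"required":["translation","rotation","grip"]}

```bash
mkdir -p pics; cat > h.py <<'E'
import numpy as np, cv2
from rig import bot, eyes, models
def cam(c,st=None):
    """returns R,t world->cam"""
    if 'rvec' in c: return cv2.Rodrigues(np.array(c['rvec'],float))[0], np.array(c['tvec'],float).ravel()
    H=np.array(c['hand_eye']); T=np.eye(4); T[:3,:3]=np.array(st['tcp_rot']).reshape(3,3); T[:3,3]=st['position']
    W=np.linalg.inv(T@H); return W[:3,:3],W[:3,3]
def ray(c,st,px):
    R,t=cam(c,st); p=cv2.undistortPoints(np.array([[px]],float),np.array(c['mtx']),np.array(c['dist_coeffs']))[0,0]
    return -R.T@t, R.T@np.array([p[0],p[1],1])
def onplane(c,st,px,z):
    o,d=ray(c,st,px); return o+d*(z-o[2])/d[2]
def proj(c,st,P):
    R,t=cam(c,st); return cv2.projectPoints(np.array(P,float).reshape(-1,1,3),cv2.Rodrigues(R)[0],t,np.array(c['mtx']),np.array(c['dist_coeffs']))[0].reshape(-1,2)
def tri(rs):
    A=np.zeros((3,3));b=np.zeros(3)
    for o,d in rs:
        d=d/np.linalg.norm(d);M=np.eye(3)-np.outer(d,d);A+=M;b+=M@o
    return np.linalg.solve(A,b)
E
python3 - <<'E'
from h import *
np.set_printoptions(precision=4,suppress=True)
st=bot.read_state(); print(np.array(st['tcp_rot']),st['position'],st['opening'],st['time_s'])
ims=[]
Z=dict(ring_p=0.006,ring_q=.006,ring_r=.006,mat_round=0,mat_sq1=0,mat_sq2=0,gauge=0,cone_foot=.03,cone_tip=.104,step1=.082,seat1=.01,seat2=.01,seat3=.01,tumbler=0,pepper_pot=0,olive_bowl=0,spoon=0)
for n in ['scene','side','wrist']:
    c=eyes.capture(n); im=c['image']; ims.append(im); cv2.imwrite(f'pics/{n}0.png',im)
    for k,z in Z.items():
        for r in models.spot_point(n,k)[:4]:
            if r['conf']>.3:
                px=np.array(r['point'])*[560,420]; print(n,k,round(r['conf'],2),px.round(),onplane(c,st,px,z)[:2])
E
```

```text
[[ 0.9751 -0.0008  0.2219]
 [-0.2219 -0.002   0.9751]
 [-0.0004 -1.     -0.0021]] [0.1384 0.6088 0.2436] 0.99891641596742 0.0
scene ring_p 0.81 [427. 297.] [0.5239 0.4004]
scene ring_p 0.72 [186. 242.] [ 0.634  -0.1863]
scene ring_p 0.67 [310. 304.] [0.6548 0.1584]
scene ring_p 0.57 [363. 241.] [0.4455 0.2182]
scene ring_q 0.81 [427. 297.] [0.5239 0.4004]
scene ring_q 0.72 [186. 242.] [ 0.634  -0.1863]
scene ring_q 0.67 [310. 304.] [0.6548 0.1584]
scene ring_q 0.57 [363. 241.] [0.4455 0.2182]
scene ring_r 0.81 [427. 297.] [0.5239 0.4004]
scene ring_r 0.72 [186. 242.] [ 0.634  -0.1863]
scene ring_r 0.67 [310. 304.] [0.6548 0.1584]
scene ring_r 0.57 [363. 241.] [0.4455 0.2182]
scene mat_round 0.9 [314. 305.] [0.6517 0.1664]
scene mat_sq1 0.77 [368. 242.] [0.4395 0.2294]
scene mat_sq1 0.56 [420. 299.] [0.5335 0.3885]
scene mat_sq2 0.77 [368. 242.] [0.4395 0.2294]
scene mat_sq2 0.56 [420. 299.] [0.5335 0.3885]
scene gauge 0.81 [285. 215.] [0.4555 0.0068]
scene cone_foot 0.65 [287. 209.] [0.4519 0.0106]
scene cone_tip 0.48 [286. 192.] [0.4512 0.0066]
scene step1 0.61 [287. 200.] [0.4571 0
[... 1585 characters left out ...]
]
side step1 0.45 [253. 225.] [ 0.4523 -0.0128]
side seat1 0.87 [335. 271.] [ 0.6353 -0.1865]
side seat1 0.64 [331. 344.] [ 0.5446 -0.3744]
side seat1 0.63 [297. 316.] [ 0.4903 -0.2779]
side seat2 0.87 [335. 271.] [ 0.6353 -0.1865]
side seat2 0.64 [331. 344.] [ 0.5446 -0.3744]
side seat2 0.63 [297. 316.] [ 0.4903 -0.2779]
side seat3 0.87 [335. 271.] [ 0.6353 -0.1865]
side seat3 0.64 [331. 344.] [ 0.5446 -0.3744]
side seat3 0.63 [297. 316.] [ 0.4903 -0.2779]
side tumbler 0.56 [321. 227.] [ 0.66   -0.0245]
side pepper_pot 0.69 [293. 153.] [0.6871 0.3129]
side pepper_pot 0.56 [294. 183.] [0.642  0.1745]
side olive_bowl 0.56 [218. 218.] [0.3686 0.1078]
side spoon 0.76 [236. 291.] [ 0.361 -0.154]
```

View pics/scene0.png

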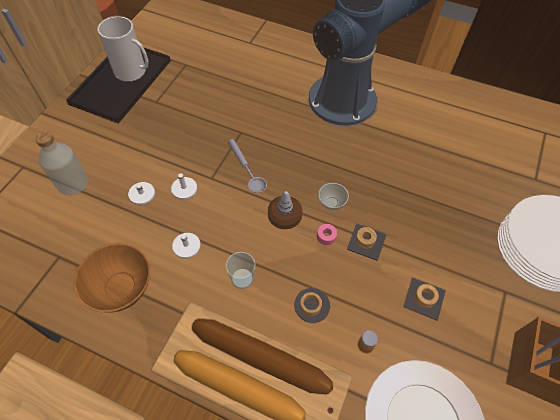

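View pics/side0.png

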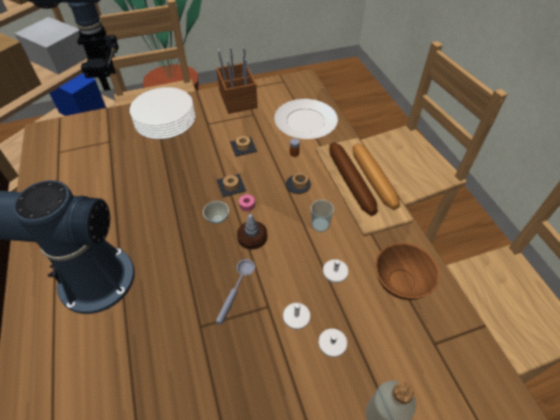

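The ring to be sized is on the round mat, at scene (310,304). The stands are at scene (141,191), (183,188) and (186,244), the gauge at (285,210), and the pink decoy at (327,233). I'll square the tool to the world axes and move towards the ring.

>>> arm_command(translation=[[1, 0, 0], [1, 0, 0], [1, 0, 0]], rotation=[[0, -0.2137, 0], [0, -0.2137, 0], [0, -0.2137, 0]], grip=[-1, -1, -1])

```text
time_s: 3.0
position: [0.2208, 0.5912, 0.2446]
tcp_rot: [[1.0, 0.002, 0.003], [-0.003, 0.001, 1.0], [0.002, -1.0, 0.001]]
force: [-0.4, -0.2, 0.3]
opening: 1.003
```

>>> arm_command(translation=[[1, 0, -1], [1, 0, -1], [1, 0, -1], [1, 0, -1]], rotation=[[0, 0, 0], [0, 0, 0], [0, 0, 0], [0, 0, 0]], grip=[-1, -1, -1, -1])

```text
time_s: 3.4
position: [0.2976, 0.5107, 0.2447]
tcp_rot: [[1.0, -0.0, 0.004], [-0.004, 0.0, 1.0], [-0.0, -1.0, 0.0]]
force: [-0.4, 1.0, 0.7]
opening: 1.0
```

>>> arm_command(translation=[[1, 0, -1], [1, 0, -1], [1, 0, -1], [1, 0, -1]], rotation=[[0, 0, 0], [0, 0, 0], [0, 0, 0], [0, 0, 0]], grip=[-1, -1, -1, -1])

```text
time_s: 3.8
position: [0.3771, 0.4318, 0.2446]
tcp_rot: [[1.0, -0.0, 0.002], [-0.002, 0.001, 1.0], [-0.0, -1.0, 0.001]]
force: [0.9, -0.3, 0.0]
opening: 1.001
```

>>> arm_command(translation=[[1, 0, -1], [1, 0, -1], [1, 0, -1], [1, 0, -1]], rotation=[[0, 0, 0], [0, 0, 0], [0, 0, 0], [0, 0, 0]], grip=[-1, -1, -1, -1])

```text
time_s: 4.2
position: [0.4568, 0.3524, 0.2445]
tcp_rot: [[1.0, -0.0, 0.002], [-0.002, 0.001, 1.0], [-0.0, -1.0, 0.001]]
force: [-0.0, 1.1, -0.6]
opening: 1.0
```

>>> arm_command(translation=[[1, 0, -1], [1, 0, -1], [1, 0, -1], [1, 0, -1]], rotation=[[0, 0, 0], [0, 0, 0], [0, 0, 0], [0, 0, 0]], grip=[-1, -1, -1, -1])

```text
time_s: 4.6
position: [0.5365, 0.2726, 0.2443]
tcp_rot: [[1.0, -0.001, 0.001], [-0.001, 0.001, 1.0], [-0.001, -1.0, 0.001]]
force: [-0.9, -0.3, 0.4]
opening: 0.998
```

>>> arm_command(translation=[[1, 0, -1], [1, 0, -1], [1, 0, -1], [1, 0, -1]], rotation=[[0, 0, 0], [0, 0, 0], [0, 0, 0], [0, 0, 0]], grip=[-1, -1, -1, -1])

```text
time_s: 5.0
position: [0.6163, 0.1928, 0.2442]
tcp_rot: [[1.0, -0.001, 0.001], [-0.001, 0.001, 1.0], [-0.001, -1.0, 0.001]]
force: [-0.3, 0.2, 0.4]
opening: 1.0
```

```bash
cat > look.py <<'E'
import sys
from h import *
np.set_printoptions(precision=4,suppress=True)
Z=dict(ring_p=0.006,mat_round=0,gauge=0,cone_foot=.03,cone_tip=.104,step1=.082,step2=.064,step3=.046,seat1=.01,tumbler=0,pepper_pot=0)
st=bot.read_state(); print(np.array(st['tcp_rot']),np.array(st['position']),st['opening'],st['time_s'],np.array(st['force']))
c=eyes.capture('wrist'); cv2.imwrite(f'pics/{sys.argv[1]}.png',c['image'])
for k in sys.argv[2:]:
    for r in models.spot_point('wrist',k)[:4]:
        if r['conf']>.3:
            px=np.array(r['point'])*[560,420]; print(k,round(r['conf'],2),px.round(),onplane(c,st,px,Z[k])[:2])
E
python3 look.py w1 ring_p mat_round tumbler pepper_pot gauge
```

```text
[[ 1.     -0.0011  0.0006]
 [-0.0006  0.0011  1.    ]
 [-0.0011 -1.      0.0011]] [0.6163 0.1928 0.2442] 0.9996006831938602 5.0 [-0.3383  0.1828  0.3781]
ring_p 0.93 [212.  32.] [0.4681 0.1271]
ring_p 0.92 [481.  97.] [0.5288 0.4002]
ring_p 0.86 [308.   0.] [0.4403 0.2204]
ring_p 0.75 [251. 220.] [0.662  0.1609]
mat_round 0.57 [253. 209.] [0.6505 0.162 ]
tumbler 0.98 [ 95. 219.] [ 0.6622 -0.0204]
pepper_pot 0.7 [375. 241.] [0.6905 0.3047]
pepper_pot 0.43 [473.  92.] [0.5243 0.3953]
gauge 0.56 [87. 16.] [0.4521 0.0033]
```

View pics/w1.png

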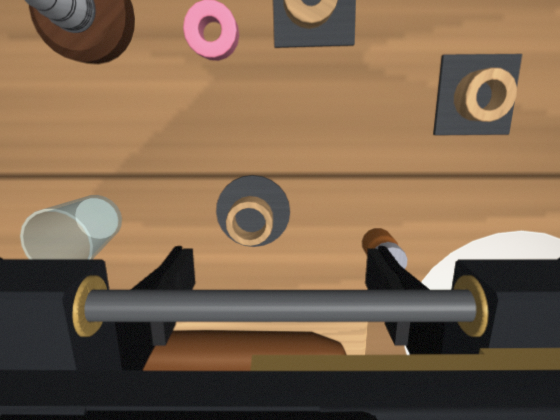

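Wrist view: the ring's top rim is at (250,220) on the slate mat. The tumbler and pepper pot stay clear of the jaws. I'll refine the ring centre by fitting projected circles.

```bash
cat > fit.py <<'E'
from h import *
def grad(c):
    g=cv2.GaussianBlur(cv2.cvtColor(c['image'],cv2.COLOR_BGR2GRAY),(0,0),1).astype(np.float32)
    return np.hypot(cv2.Sobel(g,cv2.CV_32F,1,0),cv2.Sobel(g,cv2.CV_32F,0,1))
def samp(G,p):
    return cv2.remap(G,p[:,0].astype(np.float32),p[:,1].astype(np.float32),cv2.INTER_LINEAR).ravel()
a=np.linspace(0,2*np.pi,120,endpoint=False)
def circ(x,y,z,r): return np.c_[x+r*np.cos(a),y+r*np.sin(a),np.full(120,z)]
def fit(c,st,circles,x0,y0,w=.012,step=.0005):
    """circles: list of (z,r); maximise mean edge strength along them"""
    G=np.minimum(grad(c),150); best=[]
    for x in np.arange(x0-w,x0+w,step):
        for y in np.arange(y0-w,y0+w,step):
            p=proj(c,st,np.vstack([circ(x,y,z,r) for z,r in circles])); best.append((samp(G,p).mean(),x,y))
    best.sort(reverse=True); return np.array(best[:4])
E
python3 - <<'E'
from fit import *
np.set_printoptions(precision=4,suppress=True)
st=bot.read_state(); c=eyes.capture('wrist'); print(-cam(c,st)[0].T@cam(c,st)[1])
for b in (21.5,28.5,35.5): print(b,fit(c,st,[(.032,.025),(.032,b/2000)],.654,.161)[:2])
print('mat',fit(c,st,[(.006,.042)],.65,.163)[:2])
for n in ('scene','side'):
    c=eyes.capture(n)
    print(n,fit(c,None,[(.032,.025)],.654,.161)[:2], 'gauge',fit(c,None,[(.03,.045),(0,.045)],.45,.008)[:2])
    for s in ((.548,-.373),(.495,-.278),(.636,-.186)): print('seat',fit(c,None,[(.01,.035)],*s)[0])
E
```

```text
[0.5377 0.1936 0.3844]
21.5 [[75.1863  0.657   0.1605]
 [74.8335  0.6575  0.1605]]
28.5 [[86.8006  0.6555  0.1615]
 [86.7645  0.656   0.1615]]
35.5 [[134.4786   0.6575   0.16  ]
 [134.1009   0.6575   0.1605]]
mat [[116.8029   0.652    0.1625]
 [116.355    0.6515   0.1625]]
scene [[147.9146   0.659    0.16  ]
 [147.6066   0.659    0.1605]] gauge [[77.3779  0.4555  0.005 ]
 [77.314   0.4555  0.0045]]
seat [149.9745   0.5545  -0.3695]
seat [148.5021   0.493   -0.2755]
seat [149.9624   0.6405  -0.182 ]
side [[87.5896  0.6515  0.1545]
 [87.5005  0.652   0.1545]] gauge [[87.0214  0.4495  0.004 ]
 [86.9681  0.4495  0.0045]]
seat [149.9999   0.552   -0.3685]
seat [149.9991   0.4905  -0.274 ]
seat [149.9332   0.638   -0.181 ]
```

Bore 35.5 mm fits best by far (134 against 87 and 75), so I expect step 3. I'll go above the ring and down.

>>> arm_command(translation=[[0.5125, 0, -0.41], [0.5125, 0.8, -0.41], [0.5125, 0.8, -0.41], [0.5125, 0.8, -0.41]], rotation=[[0, 0, 0], [0, 0, 0], [0, 0, 0], [0, 0, 0]], grip=[-1, -1, -1, -1])

```text
time_s: 5.85
position: [0.6547, 0.1588, 0.1771]
tcp_rot: [[1.0, -0.009, 0.0], [-0.0, -0.0, 1.0], [-0.009, -1.0, -0.0]]
force: [0.0, -0.1, 0.4]
opening: 0.997
```

>>> arm_command(translation=[[0, 0.4, 0], [0, 0.8, 0], [0, 0.8, 0], [0, 0.8, 0]], rotation=[[0, 0, 0], [0, 0, 0], [0, 0, 0], [0, 0, 0]], grip=[-1, -1, -1, -1])

```text
time_s: 6.25
position: [0.6578, 0.1596, 0.1179]
tcp_rot: [[1.0, 0.001, -0.001], [0.001, 0.0, 1.0], [0.001, -1.0, 0.0]]
force: [-0.2, -0.0, 0.7]
opening: 1.001
```

```bash
python3 look.py w2 ring_p; python3 - <<'E'
from fit import *
np.set_printoptions(precision=4,suppress=True)
st=bot.read_state(); c=eyes.capture('wrist'); print(fit(c,st,[(.032,.025),(.032,.01775)],.657,.16)[:2],proj(c,st,[st['position']]))
E
```

```text
[[ 1.      0.0007 -0.0009]
 [ 0.0009  0.0001  1.    ]
 [ 0.0007 -1.      0.0001]] [0.6578 0.1596 0.1179] 1.0014217777639138 6.25 [-0.1793 -0.0006  0.7048]
ring_p 0.83 [281. 214.] [0.6576 0.1604]
[[128.4867   0.658    0.16  ]
 [126.7914   0.6585   0.16  ]] [[279.2061 288.2031]]
```

View pics/w2.png

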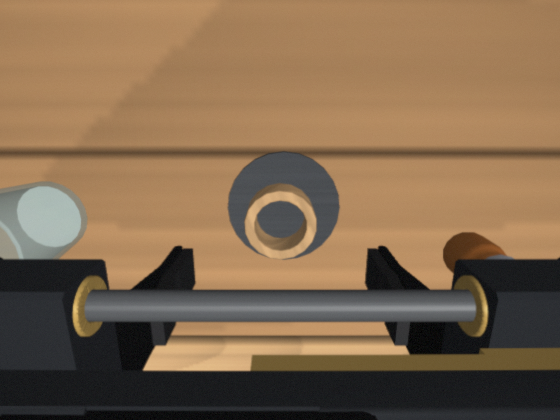

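The ring is centred between the fingers, with its rim at (281,222). I'll descend and grip.

>>> arm_command(translation=[[0, 0.5, 0], [0, 0.8, 0], [0, 0.9, 0], [0, 0.9, 0]], rotation=[[0, 0, 0], [0, 0, 0], [0, 0, 0], [0, 0, 0]], grip=[-1, -1, -1, -1])

```text
time_s: 6.8
position: [0.6577, 0.1589, 0.0446]
tcp_rot: [[1.0, -0.0, -0.0], [0.0, -0.0, 1.0], [-0.0, -1.0, -0.0]]
force: [-0.8, -0.4, -0.2]
opening: 1.0
```

>>> arm_command(translation=[[0, 0.1, 0], [0, 0.19, 0], [0, 0.19, 0]], rotation=[[0, 0, 0], [0, 0, 0], [0, 0, 0]], grip=[-1, -1, -1])

```text
time_s: 7.1
position: [0.6575, 0.1588, 0.0292]
tcp_rot: [[1.0, -0.0, 0.0], [-0.0, -0.0, 1.0], [-0.0, -1.0, -0.0]]
force: [-1.0, 0.5, -0.8]
opening: 0.998
```

>>> arm_command(translation=[[0, 0, 0], [0, 0, 0], [0, 0, 0], [0, 0, 0], [0, 0, 0]], rotation=[[0, 0, 0], [0, 0, 0], [0, 0, 0], [0, 0, 0], [0, 0, 0]], grip=[1, 1, 1, 1, 1])

```text
time_s: 7.6
position: [0.6577, 0.1589, 0.0295]
tcp_rot: [[1.0, 0.0, -0.0], [0.0, 0.0, 1.0], [0.0, -1.0, 0.0]]
force: [-0.2, 0.1, 0.8]
opening: 0.633
```

>>> arm_command(translation=[[0, 0, 0], [0, 0, 0], [0, 0, 0], [0, 0, 0], [0, 0, 0]], rotation=[[0, 0, 0], [0, 0, 0], [0, 0, 0], [0, 0, 0], [0, 0, 0]], grip=[1, 1, 1, 1, 1])

```text
time_s: 8.1
position: [0.6577, 0.1589, 0.0295]
tcp_rot: [[1.0, 0.0, 0.0], [-0.0, 0.0, 1.0], [0.0, -1.0, 0.0]]
force: [-0.6, 0.8, 0.1]
opening: 0.565
```

>>> arm_command(translation=[[0, -0.3, 0], [0, -0.8, 0], [0, -1, 0], [0, -1, 0]], rotation=[[0, 0, 0], [0, 0, 0], [0, 0, 0], [0, 0, 0]], grip=[1, 1, 1, 1])

```text
time_s: 8.5
position: [0.6598, 0.159, 0.1123]
tcp_rot: [[1.0, 0.007, -0.0], [0.0, 0.0, 1.0], [0.007, -1.0, 0.0]]
force: [-1.0, -0.6, -0.1]
opening: 0.561
```

>>> arm_command(translation=[[0, -0.6, 0], [0, -1, 0], [-0.4, -1, -0.5], [-0.8, -1, -0.96], [-0.8, -1, -0.96]], rotation=[[0, 0, 0], [0, 0, 0], [0, 0, 0], [0, 0, 0], [0, 0, 0]], grip=[1, 1, 1, 1, 1])

```text
time_s: 9.0
position: [0.5864, 0.0789, 0.1865]
tcp_rot: [[1.0, -0.013, 0.003], [-0.003, -0.001, 1.0], [-0.013, -1.0, -0.001]]
force: [0.5, 0.1, -0.4]
opening: 0.563
```

>>> arm_command(translation=[[-0.4, 0, -0.48], [-0.8, 0, -0.96], [-0.8, 0, -0.96], [-0.8, 0, -0.96], [-0.8, 0, -0.96]], rotation=[[0, 0, 0], [0, 0, 0], [0, 0, 0], [0, 0, 0], [0, 0, 0]], grip=[1, 1, 1, 1, 1])

```text
time_s: 9.5
position: [0.5307, 0.0057, 0.1889]
tcp_rot: [[1.0, 0.001, -0.0], [0.0, 0.0, 1.0], [0.001, -1.0, 0.0]]
force: [-0.6, 0.9, -1.0]
opening: 0.563
```

```bash
python3 look.py w3 gauge cone_foot cone_tip step1 step2 step3; python3 - <<'E'
from fit import *
np.set_printoptions(precision=4,suppress=True)
st=bot.read_state(); c=eyes.capture('wrist')
print('plinth',fit(c,st,[(.03,.045)],.452,.006)[:2]); print('neck..',fit(c,st,[(.094,.009),(.104,.004)],.452,.006)[:2])
x,y,z=st['position'];print(fit(c,st,[(z-.0235+.026,.025),(z-.0235+.026,.01775)],x,y)[:2])
E
```

```text
[[ 1.      0.0006 -0.0001]
 [ 0.0001  0.0003  1.    ]
 [ 0.0006 -1.      0.0003]] [0.5307 0.0057 0.1889] 0.5634618176610718 9.5 [-0.5823  0.9246 -1.0422]
gauge 0.94 [278. 104.] [0.4516 0.004 ]
cone_foot 0.56 [278. 105.] [0.4518 0.0047]
cone_tip 0.59 [276. 107.] [0.4533 0.0036]
step1 0.98 [279. 105.] [0.4523 0.0054]
step1 0.77 [282. 106.] [0.4528 0.0075]
step1 0.6 [278. 106.] [0.4532 0.0045]
step2 0.98 [279. 105.] [0.4522 0.0054]
step2 0.77 [282. 106.] [0.4528 0.0076]
step2 0.6 [278. 106.] [0.4532 0.0044]
step3 0.98 [279. 105.] [0.4521 0.0053]
step3 0.77 [282. 106.] [0.4528 0.0077]
step3 0.6 [278. 106.] [0.4532 0.0043]
plinth [[82.3465  0.45    0.005 ]
 [82.226   0.4505  0.005 ]]
neck.. [[71.6287  0.452   0.0045]
 [71.3081  0.4515  0.0045]]
[[86.8155  0.53    0.0063]
 [85.1051  0.53    0.0058]]
```

View pics/w3.png

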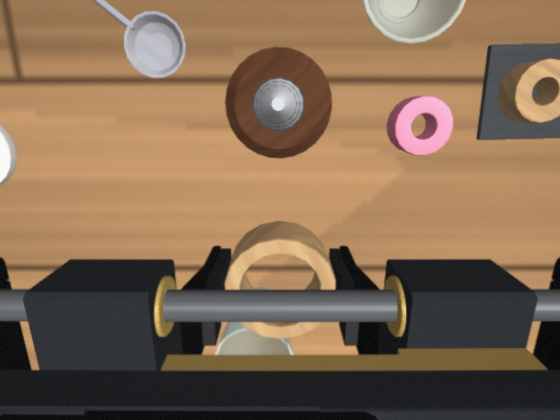

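The ring is held at (280,280) and the cone is almost directly under the camera at (278,104). I'll refine the relative offset once.

```bash
python3 - <<'E'
from fit import *
np.set_printoptions(precision=5,suppress=True)
for i in range(2):
    st=bot.read_state(); c=eyes.capture('wrist'); x,y,z=st['position']; print(st['position'])
    print('cone',fit(c,st,[(.03,.0195),(.044,.0195),(.048,.016),(.062,.016),(.066,.0125),(.080,.0125),(.084,.009),(.094,.009)],.452,.005,.005,.00025)[:2])
    print('plinth',fit(c,st,[(.03,.045)],.452,.005,.005,.00025)[0])
    print('ring',fit(c,st,[(z-.0235+.026,.025),(z-.0235+.026,.01775)],x,y,.005,.00025)[:2])
E
```

```text
[0.52991 0.00569 0.1893 ]
cone [[48.66911  0.44775  0.00775]
 [48.63842  0.44775  0.0075 ]]
plinth [82.43224  0.45     0.00475]
ring [[87.05698  0.53016  0.00594]
 [86.71487  0.52991  0.00594]]
[0.52982 0.0056  0.18931]
cone [[48.60658  0.4485   0.0085 ]
 [48.58115  0.44825  0.0085 ]]
plinth [82.24622  0.44975  0.00475]
ring [[87.08591  0.53007  0.00585]
 [86.80423  0.52982  0.00585]]
```

>>> arm_command(translation=[[-0.5, 0, -0.015], [-0.99, 0, -0.015], [-0.99, 0, -0.015], [-0.99, 0, -0.015]], rotation=[[0, 0, 0], [0, 0, 0], [0, 0, 0], [0, 0, 0]], grip=[1, 1, 1, 1])

```text
time_s: 10.4
position: [0.4502, 0.004, 0.1897]
tcp_rot: [[1.0, 0.001, 0.0], [-0.0, -0.0, 1.0], [0.001, -1.0, -0.0]]
force: [1.1, -0.1, -0.2]
opening: 0.567
```

>>> arm_command(translation=[[0, 0.4, 0], [0, 0.8, 0], [0, 1, 0], [0, 1, 0]], rotation=[[0, 0, 0], [0, 0, 0], [0, 0, 0], [0, 0, 0]], grip=[1, 1, 1, 1])

```text
time_s: 10.8
position: [0.4512, 0.0039, 0.1076]
tcp_rot: [[1.0, -0.002, 0.0], [-0.0, 0.001, 1.0], [-0.002, -1.0, 0.001]]
force: [-0.5, 0.6, -0.4]
opening: 0.563
```

```bash
python3 - <<'E'
from fit import *
st=bot.read_state(); print(st['position'],st['force'],st['time_s'])
x,y,z=st['position']
T=[]
for n in ('scene','side','wrist'):
    c=eyes.capture(n); im=c['image']
    p=proj(c,st,[[.4508,.0047,.08]])[0]; u=np.clip(p.astype(int),[40,30],[519,389]); 
    m=(40,30) if n!='wrist' else (80,80); u=np.clip(p.astype(int),m,[560-m[0],420-m[1]])
    cr=cv2.resize(im[u[1]-m[1]:u[1]+m[1],u[0]-m[0]:u[0]+m[0]],(400,300) if n!='wrist' else (300,300),interpolation=cv2.INTER_CUBIC); T.append(cr)
    print(n,p)
T[2]=cv2.copyMakeBorder(T[2],0,0,50,50,cv2.BORDER_CONSTANT)
cv2.imwrite('pics/t4.png',np.vstack([np.hstack(T[:2]),np.hstack([T[2],T[2]*0])]))
E
```

```text
[0.4511624  0.00389022 0.10760443] [-0.49462169  0.58352601 -0.42550504] 10.8
scene [285.58319498 197.07478668]
side [251.0533533  220.57258803]
wrist [280.84891078 261.27995742]
```

View pics/t4.png

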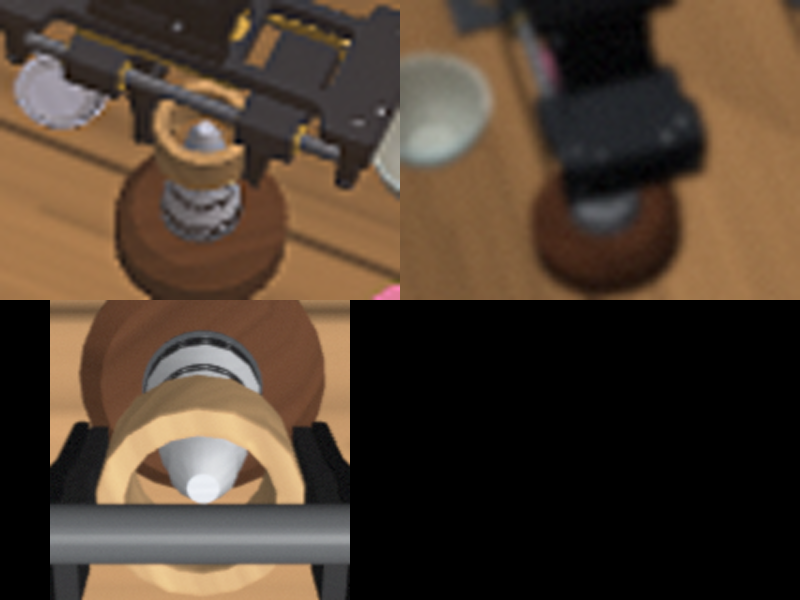

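The ring surrounds the neck. In the wrist view the tip is at about (281.6,281.3) and the ring looks centred laterally. I'll compare tip and ring in nearly the same plane.

```bash
python3 - <<'E'
from fit import *
np.set_printoptions(precision=5,suppress=True)
st=bot.read_state(); c=eyes.capture('wrist'); x,y,z=st['position']; print(st['position'])
print('ring',fit(c,st,[(z-.0235+.026,.025),(z-.0235+.026,.01775)],x,y,.004,.00025)[:2])
im=c['image']; roi=im[268:294,262:302]; m=(roi.min(axis=2)>215).astype(np.uint8)
n,l,s,ce=cv2.connectedComponentsWithStats(m)
for i in range(1,n):
    if s[i,4]>15: print(s[i],ce[i]+[262,268],onplane(c,st,ce[i]+[262,268],.104))
print('tip fit',fit(c,st,[(.104,.004)],.451,.0047,.004,.00025)[:3])
print('plinth',fit(c,st,[(.03,.045)],.451,.0047,.005,.00025)[:2])
print(proj(c,st,circ(x,y,z+.0025,.025)).max(0),)
E
```

```text
[0.45212 0.00372 0.10991]
ring [[89.63791  0.45237  0.00397]
 [88.70952  0.45237  0.00372]]
[ 12   0  20  20 273] [283.15385 277.79487] [0.45007 0.00552 0.104  ]
tip fit [[117.71301   0.4515    0.0047 ]
 [116.80161   0.45125   0.0047 ]
 [116.61839   0.4515    0.00445]]
plinth [[86.07649  0.448    0.00645]
 [85.94994  0.44825  0.00645]]
[336.33413 339.63205]
```

>>> arm_command(translation=[[-0.01, 0.05, 0.009], [-0.01, 0.15, 0.009], [-0.01, 0.25, 0.009], [-0.01, 0.25, 0.009]], rotation=[[0, 0, 0], [0, 0, 0], [0, 0, 0], [0, 0, 0]], grip=[1, 1, 1, 1])

```text
time_s: 11.4
position: [0.449, 0.0049, 0.0884]
tcp_rot: [[1.0, -0.002, 0.0], [-0.0, 0.0, 1.0], [-0.002, -1.0, 0.0]]
force: [0.3, 0.7, -0.9]
opening: 0.562
```

>>> arm_command(translation=[[0, 0.06, 0], [0, 0.12, 0], [0, 0.18, 0], [0, 0.2, 0], [0, 0.2, 0]], rotation=[[0, 0, 0], [0, 0, 0], [0, 0, 0], [0, 0, 0], [0, 0, 0]], grip=[1, 1, 1, 1, 1])

```text
time_s: 11.9
position: [0.4495, 0.0048, 0.073]
tcp_rot: [[1.0, -0.001, 0.0], [-0.0, 0.0, 1.0], [-0.001, -1.0, 0.0]]
force: [-0.4, 0.3, -0.9]
opening: 0.562
```

```bash
python3 - <<'E'
from fit import *
np.set_printoptions(precision=5,suppress=True)
for i in range(3):
    st=bot.read_state(); c=eyes.capture('wrist'); x,y,z=st['position']; print(st['position'],st['force'])
    print('ring',fit(c,st,[(z-.0235+.026,.025),(z-.0235+.026,.01775)],x,y,.004,.00025)[0],'tip',fit(c,st,[(.104,.004)],.451,.0047,.004,.00025)[0])
cv2.imwrite('pics/w5.png',cv2.resize(c['image'][150:380,160:400],(720,690))[:600])
E
```

```text
[0.44949 0.00479 0.07301] [-0.44039  0.27335 -0.87251]
ring [78.67802  0.44974  0.00504] tip [116.21645   0.45125   0.0047 ]
[0.44959 0.0048  0.0732 ] [ 0.05977  0.52701 -0.12561]
ring [78.93732  0.44984  0.00505] tip [116.31929   0.45125   0.0047 ]
[0.44969 0.00477 0.07334] [ 0.20657  0.42204 -0.57603]
ring [78.697    0.44994  0.00502] tip [118.10622   0.45125   0.0047 ]
```

View pics/w5.png

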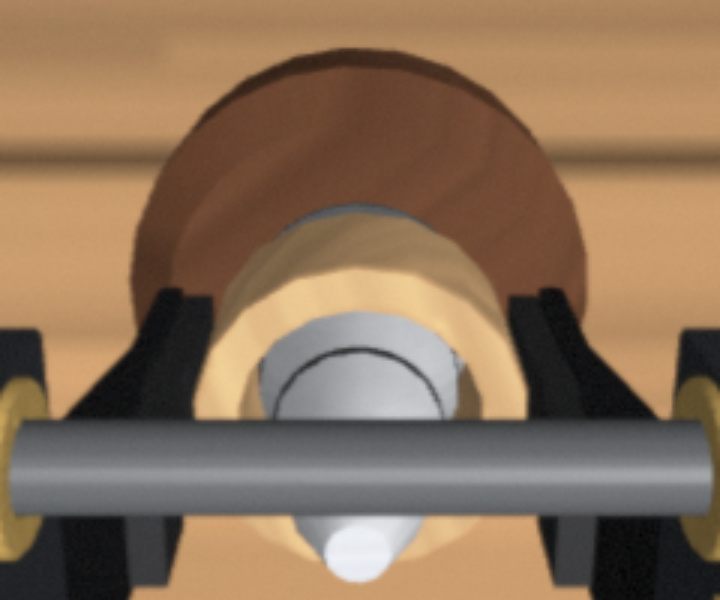

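The cone axis is about 1.3 mm further in +x, so I'll shift and press gently while watching the force.

>>> arm_command(translation=[[0.015, 0, -0.003], [0.015, 0.02, -0.003], [0.015, 0.04, -0.003], [0.015, 0.06, -0.003], [0.015, 0.06, -0.003]], rotation=[[0, 0, 0], [0, 0, 0], [0, 0, 0], [0, 0, 0], [0, 0, 0]], grip=[1, 1, 1, 1, 1])

```text
time_s: 12.55
position: [0.451, 0.0045, 0.0685]
tcp_rot: [[1.0, 0.0, 0.0], [-0.0, -0.0, 1.0], [0.0, -1.0, -0.0]]
force: [0.9, 0.7, 1.2]
opening: 0.558
```

>>> arm_command(translation=[[0, 0.01, 0], [0, 0.02, 0], [0, 0.03, 0], [0, 0.03, 0], [0, 0.03, 0]], rotation=[[0, 0, 0], [0, 0, 0], [0, 0, 0], [0, 0, 0], [0, 0, 0]], grip=[1, 1, 1, 1, 1])

```text
time_s: 13.05
position: [0.451, 0.0045, 0.0663]
tcp_rot: [[1.0, 0.0, 0.0], [-0.0, -0.0, 1.0], [0.0, -1.0, -0.0]]
force: [-0.6, -1.3, 4.5]
opening: 0.56
```

>>> arm_command(translation=[[0, 0.01, 0], [0, 0.025, 0], [0, 0.04, 0], [0, 0.04, 0], [0, 0.04, 0]], rotation=[[0, 0, 0], [0, 0, 0], [0, 0, 0], [0, 0, 0], [0, 0, 0]], grip=[1, 1, 1, 1, 1])

```text
time_s: 13.55
position: [0.4511, 0.0045, 0.0634]
tcp_rot: [[1.0, 0.001, -0.0], [0.0, -0.0, 1.0], [0.001, -1.0, -0.0]]
force: [-1.9, 0.2, 9.5]
opening: 0.564
```

>>> arm_command(translation=[[0, 0, 0], [0, 0, 0], [0, 0, 0]], rotation=[[0, 0, 0], [0, 0, 0], [0, 0, 0]], grip=[1, 1, 1])

```text
time_s: 13.85
position: [0.4511, 0.0045, 0.0635]
tcp_rot: [[1.0, 0.001, -0.0], [0.0, -0.0, 1.0], [0.001, -1.0, -0.0]]
force: [-1.0, 0.0, 9.8]
opening: 0.561
```

The force rises at underside z of about 0.045 and reads 9.8 N at 0.040, which is about 5.5 mm of give on step 3. I'll lift off and go towards the stand with the shortest post, near (0.553,-0.369).

>>> arm_command(translation=[[0, -0.08, 0], [0, -0.3, 0], [0, -0.7, 0], [0, -1, 0], [0, -1, 0]], rotation=[[0, 0, 0], [0, 0, 0], [0, 0, 0], [0, 0, 0], [0, 0, 0]], grip=[1, 1, 1, 1, 1])

```text
time_s: 14.35
position: [0.4523, 0.0043, 0.1451]
tcp_rot: [[1.0, 0.005, -0.0], [0.0, -0.001, 1.0], [0.005, -1.0, -0.001]]
force: [0.2, -0.2, -0.4]
opening: 0.566
```

>>> arm_command(translation=[[0, -0.5, 0], [0, -0.8, 0], [0, -0.8, 0]], rotation=[[0, 0, 0], [0, 0, 0], [0, 0, 0]], grip=[1, 1, 1])

```text
time_s: 14.65
position: [0.4523, 0.0042, 0.2085]
tcp_rot: [[1.0, 0.005, -0.0], [0.0, -0.001, 1.0], [0.005, -1.0, -0.001]]
force: [0.7, 0.1, -0.0]
opening: 0.564
```

>>> arm_command(translation=[[0.2, 0, -0.45], [0.45, 0, -0.93], [0.45, 0, -0.93], [0.45, 0, -0.93]], rotation=[[0, 0, 0], [0, 0, 0], [0, 0, 0], [0, 0, 0]], grip=[1, 1, 1, 1])

```text
time_s: 15.05
position: [0.486, -0.0703, 0.205]
tcp_rot: [[1.0, -0.004, 0.002], [-0.002, 0.002, 1.0], [-0.004, -1.0, 0.002]]
force: [-1.0, 0.1, -0.6]
opening: 0.559
```

>>> arm_command(translation=[[0.2, 0, -0.45], [0.45, 0, -0.93], [0.45, 0, -0.93], [0.45, 0, -0.93]], rotation=[[0, 0, 0], [0, 0, 0], [0, 0, 0], [0, 0, 0]], grip=[1, 1, 1, 1])

```text
time_s: 15.45
position: [0.5216, -0.1435, 0.2054]
tcp_rot: [[1.0, -0.004, 0.001], [-0.001, 0.002, 1.0], [-0.004, -1.0, 0.002]]
force: [0.0, -0.4, -0.4]
opening: 0.56
```

>>> arm_command(translation=[[0.2, 0, -0.45], [0.45, 0, -0.93], [0.45, 0, -0.93], [0.45, 0, -0.93]], rotation=[[0, 0, 0], [0, 0, 0], [0, 0, 0], [0, 0, 0]], grip=[1, 1, 1, 1])

```text
time_s: 15.85
position: [0.5576, -0.2171, 0.2058]
tcp_rot: [[1.0, -0.003, -0.0], [0.0, 0.003, 1.0], [-0.003, -1.0, 0.003]]
force: [-0.4, 0.2, -1.0]
opening: 0.562
```

>>> arm_command(translation=[[0.2, 0, -0.45], [0.45, 0, -0.93], [0.45, 0, -0.93], [0.45, 0, -0.93]], rotation=[[0, 0, 0], [0, 0, 0], [0, 0, 0], [0, 0, 0]], grip=[1, 1, 1, 1])

```text
time_s: 16.25
position: [0.5937, -0.291, 0.2059]
tcp_rot: [[1.0, -0.003, -0.0], [0.0, 0.003, 1.0], [-0.003, -1.0, 0.003]]
force: [0.9, 1.2, -1.3]
opening: 0.563
```

```bash
python3 look.py w6 seat1; python3 - <<'E'
from fit import *
np.set_printoptions(precision=4,suppress=True)
st=bot.read_state(); c=eyes.capture('wrist'); x,y,z=st['position']
for s in ((.553,-.369),(.492,-.275),(.639,-.182)): print('seat',fit(c,st,[(.01,.035)],*s)[0])
print('ring',fit(c,st,[(z-.0235+.026,.025),(z-.0235+.026,.01775)],x,y,.005,.0005)[0],x,y)
c=eyes.capture('scene'); print('bottle',onplane(c,None,(72,190),0))
print('ring other',[fit(c,None,[(.032,.025)],*p)[0] for p in ((.445,.219),(.524,.4))])
E
```

```text
[[ 1.     -0.0029 -0.0004]
 [ 0.0004  0.0029  1.    ]
 [-0.0029 -1.      0.0029]] [ 0.5937 -0.291   0.2059] 0.5625362413145355 16.25 [ 0.8832  1.1848 -1.3163]
seat1 0.96 [199. 144.] [ 0.5494 -0.3668]
seat1 0.72 [385. 235.] [ 0.641  -0.1832]
seat1 0.61 [297.  79.] [ 0.4921 -0.2752]
seat [149.1394   0.5535  -0.3695]
seat [147.6331   0.492   -0.275 ]
seat [143.6343   0.6395  -0.183 ]
ring [76.546   0.5935 -0.2897] 0.5934760914375058 -0.29024171933648585
bottle [ 0.6205 -0.5458  0.    ]
ring other [array([141.3078,   0.442 ,   0.2205]), array([145.4416,   0.53  ,   0.3955])]
```

View pics/w6.png

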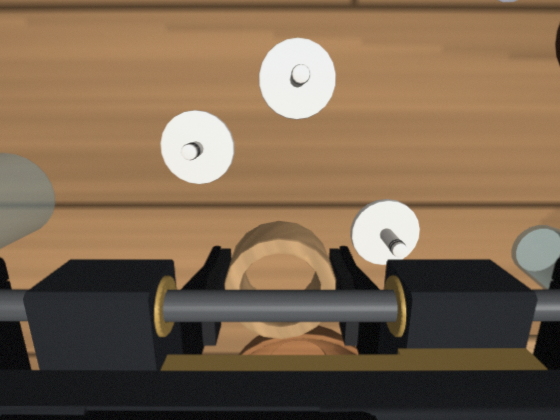

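The stands are at A (198,147), B (297,79) and C (385,233), with post tops at (190,151), (301,74) and (399,250). I'll compute the post heights from the tops.

```bash
python3 - <<'E'
from fit import *
st=bot.read_state(); c=eyes.capture('wrist'); cv2.imwrite('pics/w7.png',c['image'])
zs=np.arange(.01,.09,.001)
for n,s,p in (('A',(.5535,-.3695),(190,151)),('B',(.492,-.275),(301,74)),('C',(.6395,-.183),(399,250))):
    q=proj(c,st,[[*s,z] for z in zs]); d=np.hypot(*(q-p).T); i=d.argmin(); print(n,'post height',zs[i]-.01,d[i])
im=c['image']; cr=[cv2.resize(im[b-30:b+30,a-30:a+30],(260,260),interpolation=cv2.INTER_CUBIC) for a,b in ((195,148),(298,76),(393,240))]
s=eyes.capture('scene')['image']; cr2=[cv2.resize(s[b-15:b+15,a-15:a+15],(260,260),interpolation=cv2.INTER_CUBIC) for a,b in ((141,189),(183,184),(186,242))]
cv2.imwrite('pics/posts.png',np.vstack([np.hstack(cr),np.hstack(cr2)]))
E
```

```text
A post height 0.025999999999999975 0.38709077856954793
B post height 0.051999999999999956 0.9835169860707691
C post height 0.044999999999999964 0.32776686171661545
```

View pics/posts.png

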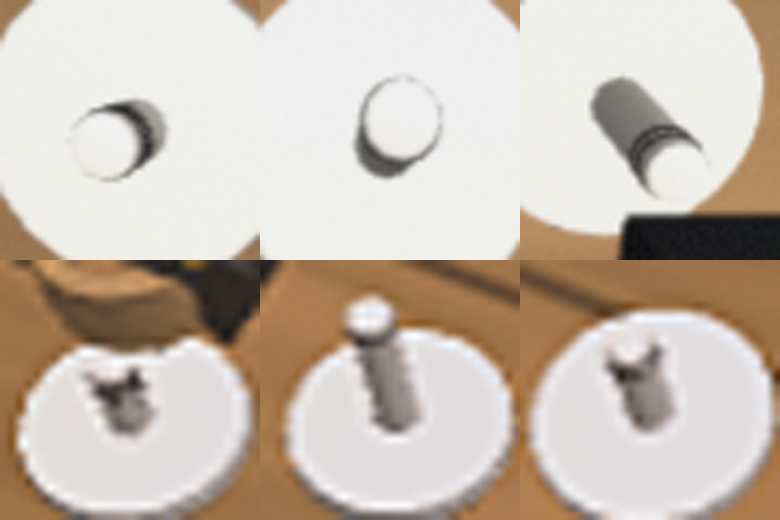

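A is the shortest post, with three grooves, so it is seat3 at (0.5535,-0.3695). I'll move over it and lower.

>>> arm_command(translation=[[-0.25, 0, -0.5], [-0.5, 0, -0.99], [-0.5, 0, -0.99], [-0.5, 0, -0.99]], rotation=[[0, 0, 0], [0, 0, 0], [0, 0, 0], [0, 0, 0]], grip=[1, 1, 1, 1])

```text
time_s: 16.95
position: [0.5542, -0.3727, 0.207]
tcp_rot: [[1.0, 0.0, 0.002], [-0.002, 0.001, 1.0], [0.0, -1.0, 0.001]]
force: [1.2, -0.7, -0.4]
opening: 0.567
```

>>> arm_command(translation=[[0, 0.5, 0], [0, 1, 0], [0, 1, 0], [0, 1, 0], [0, 1, 0]], rotation=[[0, 0, 0], [0, 0, 0], [0, 0, 0], [0, 0, 0], [0, 0, 0]], grip=[1, 1, 1, 1, 1])

```text
time_s: 17.45
position: [0.5565, -0.3726, 0.1293]
tcp_rot: [[1.0, 0.003, -0.001], [0.001, -0.003, 1.0], [0.003, -1.0, -0.003]]
force: [0.6, -0.2, 0.8]
opening: 0.562
```

>>> arm_command(translation=[[0, 0.25, 0], [0, 0.5, 0], [0, 0.5, 0], [0, 0.5, 0]], rotation=[[0, 0, 0], [0, 0, 0], [0, 0, 0], [0, 0, 0]], grip=[1, 1, 1, 1])

```text
time_s: 17.85
position: [0.5558, -0.3728, 0.0888]
tcp_rot: [[1.0, 0.002, -0.0], [0.0, -0.002, 1.0], [0.002, -1.0, -0.002]]
force: [0.2, 0.6, -0.6]
opening: 0.564
```

```bash
python3 look.py w8 seat1; cp pics/w8.png pics/w8b.png
```

```text
[[ 1.      0.002  -0.0003]
 [ 0.0003 -0.0018  1.    ]
 [ 0.002  -1.     -0.0018]] [ 0.5558 -0.3728  0.0888] 0.5636575838113026 17.85 [ 0.1888  0.5964 -0.6025]
seat1 0.93 [441. 134.] [ 0.4944 -0.2742]
seat1 0.77 [287. 222.] [ 0.5508 -0.3681]
seat1 0.55 [538. 339.] [ 0.6415 -0.1832]
```

View pics/w8.png

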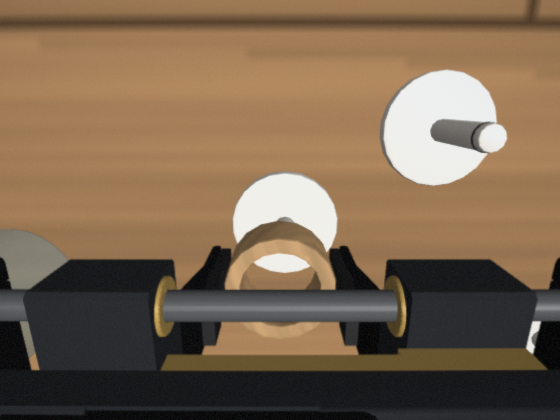

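The ring is over stand A, whose foot is at (287,222), a few mm off in y. I'll correct that and lower.

>>> arm_command(translation=[[-0.022, 0, 0.04], [-0.022, 0.25, 0.04], [-0.022, 0.45, 0.04], [-0.022, 0.6, 0.04], [-0.022, 0.6, 0.04]], rotation=[[0, 0, 0], [0, 0, 0], [0, 0, 0], [0, 0, 0], [0, 0, 0]], grip=[1, 1, 1, 1, 1])

```text
time_s: 18.45
position: [0.5518, -0.3679, 0.0367]
tcp_rot: [[1.0, -0.003, 0.0], [-0.0, 0.003, 1.0], [-0.003, -1.0, 0.003]]
force: [0.9, 0.9, -0.5]
opening: 0.56
```

>>> arm_command(translation=[[0, 0.02, 0], [0, 0.04, 0], [0, 0.06, 0], [0, 0.07, 0], [0, 0.07, 0]], rotation=[[0, 0, 0], [0, 0, 0], [0, 0, 0], [0, 0, 0], [0, 0, 0]], grip=[1, 1, 1, 1, 1])

```text
time_s: 18.95
position: [0.5532, -0.3692, 0.0335]
tcp_rot: [[1.0, 0.0, -0.0], [0.0, -0.0, 1.0], [0.0, -1.0, -0.0]]
force: [-0.1, 0.4, -0.6]
opening: 0.566
```

>>> arm_command(translation=[[0, 0.005, 0], [0, 0.005, 0], [0, 0.005, 0], [0, 0.005, 0], [0, 0.005, 0]], rotation=[[0, 0, 0], [0, 0, 0], [0, 0, 0], [0, 0, 0], [0, 0, 0]], grip=[1, 1, 0.3, -0.4, -0.8])

```text
time_s: 19.45
position: [0.5532, -0.3691, 0.0328]
tcp_rot: [[1.0, 0.0, -0.0], [0.0, -0.0, 1.0], [0.0, -1.0, -0.0]]
force: [-0.3, -0.4, -0.3]
opening: 0.667
```

>>> arm_command(translation=[[0, 0, 0], [0, 0, 0], [0, 0, 0], [0, 0, 0], [0, 0, 0]], rotation=[[0, 0, 0], [0, 0, 0], [0, 0, 0], [0, 0, 0], [0, 0, 0]], grip=[-0.8, -0.8, -0.8, -0.8, -0.8])

```text
time_s: 19.95
position: [0.5531, -0.3691, 0.0329]
tcp_rot: [[1.0, -0.0, 0.0], [-0.0, 0.0, 1.0], [-0.0, -1.0, 0.0]]
force: [0.3, -0.2, -0.1]
opening: 0.897
```

>>> arm_command(translation=[[0, -0.15, 0], [0, -0.5, 0], [0, -1, 0], [0, -1, 0], [0, -1, 0]], rotation=[[0, 0, 0], [0, 0, 0], [0, 0, 0], [0, 0, 0], [0, 0, 0]], grip=[-0.8, -0.8, -0.8, -0.8, -0.8])

```text
time_s: 20.45
position: [0.5539, -0.3697, 0.1152]
tcp_rot: [[1.0, 0.003, -0.0], [0.0, -0.003, 1.0], [0.003, -1.0, -0.003]]
force: [-0.7, 0.0, -0.6]
opening: 0.901
```

>>> arm_command(translation=[[0.3, -0.5, 0], [0.6, -1, 0], [0.6, -1, 0], [0.6, -1, 0], [0.6, -1, 0]], rotation=[[0, 0, 0], [0, 0, 0], [0, 0, 0], [0, 0, 0], [0, 0, 0]], grip=[-0.8, -0.8, -0.8, -0.8, -0.8])

```text
time_s: 20.95
position: [0.5993, -0.3679, 0.1905]
tcp_rot: [[1.0, -0.004, 0.0], [-0.0, 0.003, 1.0], [-0.004, -1.0, 0.003]]
force: [-0.4, -0.1, -1.1]
opening: 0.904
```

```bash
python3 - <<'E'
from fit import *
np.set_printoptions(precision=4,suppress=True)
st=bot.read_state(); c=eyes.capture('wrist'); print(st['position'],st['force'],st['time_s'])
cv2.imwrite('pics/w9.png',c['image'])
for z in (.033,.036,.039,.045): print(z,fit(c,st,[(z,.025),(z,.01775)],.5535,-.3695)[0])
print('foot',fit(c,st,[(.01,.035)],.5535,-.3695)[0])
c=eyes.capture('scene')
print('others',[fit(c,None,[(.032,.025)],*p)[0] for p in ((.445,.219),(.524,.4))],'ring',fit(c,None,[(.036,.025)],.5535,-.3695)[0])
for k in ('tumbler','pepper_pot','olive_bowl','spoon'): print(k,[(r['conf'],np.array(r['point'])*[560,420]) for r in models.spot_point('scene',k)[:2]])
E
```

```text
[ 0.5993 -0.3679  0.1905] [-0.4137 -0.0613 -1.0926] 20.95
0.033 [137.3669   0.554   -0.369 ]
0.036 [135.1536   0.5535  -0.369 ]
0.039 [130.2732   0.5535  -0.369 ]
0.045 [107.3235   0.553   -0.369 ]
foot [148.7767   0.5535  -0.3695]
others [array([140.9917,   0.442 ,   0.2205]), array([145.2849,   0.53  ,   0.3955])] ring [139.394    0.5645  -0.3575]
tumbler [(0.83, array([240.912, 279.09 ]))]
pepper_pot [(0.89, array([366.8  , 347.298]))]
olive_bowl [(0.68, array([332.08 , 204.414])), (0.54, array([311.976, 303.492]))]
spoon [(0.76, array([246.008, 167.706]))]
```

View pics/w9.png

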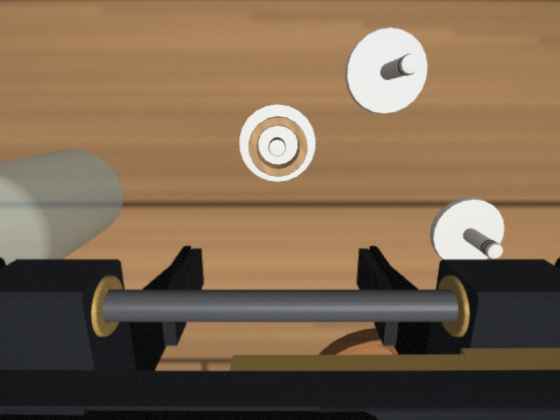

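The ring sits flat and centred round the post at (277,146), and nothing else has moved. Handing in.

```bash
python3 -c "
from rig import bot
print(bot.hand_in())"
```

```text
the job is handed in; nothing more can be done
None
```

The napkin ring from the round mat stopped on step 3 of the cone (bore 35.5 mm). It now stands fully down on the three-groove stand, the one with the shortest post. I handed the job in at about 21 s; `hand_in` gives no verdict.

- **Pressing:** the wrist force began to rise with the ring's underside at about z = 45 mm, which matches step 3. It held at about 9.8 N with the underside at 40 mm, so the cone gave about 5.5 mm. That is within its travel and below the 25 N limit. A fit to the wrist picture before the grasp also gave the 35.5 mm bore.
- **Placing:** the last wrist picture shows the ring concentric with the post, about 0.5 mm off the stand's centre. The edge fit suits a ring that is fully down, though it does not separate a few millimetres of height well. The gripper was about 0.16 m above the stand and touching nothing.
- **Rest of the table:** scene-camera fits of the other two rings are the same before and after placing. The glass, pot, bowl and spoon are within a few pixels of where they started.
- **Checks that disagreed:**
  - The scene-camera fit of the placed ring was about 16 mm off, at the edge of its search window. I think it locked onto the rim of the stand's foot, and I trusted the wrist view instead.
  - The stepped-cone fit was unreliable, so I used the cone tip against the ring rim.
  - The three-groove stand was picked by post height. It measured about 26 mm, against 32 mm in the description, and the other two came out at 45 and 52 mm.

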